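# Close up two second stages

## Robot

A 6-joint arm with a two-finger parallel gripper is mounted at the origin on the work surface. World frame = base frame: x ahead of the robot, y to its left, z up, the work surface at z = 0. Lengths are in m, angles in rad, forces in N, time in s.
With the tool pointing down it reaches from about 0.325 to 0.85 m from the base axis. Payload 4.4 kg.
Tool frame: the origin (TCP) lies on the centre line of the jaws, within the pads' length; the fingertips stand env.tip_extent ahead of it and the grasp point (between the pads) lies 11 mm behind it (env.tip_extent is the distance from the TCP to the fingertips, in m); x points along the fingers, z is the direction in which the jaws open and shut, and the axes are right-handed (so a half turn about x gives the same grasp; the last joint's range is limited). The gripper opens to 94 mm and grips with 3 to 60 N. Pads are 16 mm wide; open, the fingers measure 119 mm over their backs; the gripper's body (75 mm by 177 mm) begins 78 mm behind the grasp point.
Start: joints at [-1.423, 0.207, 1.542, -0, 1.393, -0.15], TCP at [0.169, -0.55, 0.213] pointing down, gripper open.
Joint ranges: [-2.73, 2.73], [-0.86, 2.22], [0.23, 2.46], [-1.11, 4.25], [0.08, 2.63], [-2.82, 2.82]. Speed limits (rad/s): [2.79, 2.79, 3.14, 3.14, 3.14, 3.14].

## Interface

Orientations are given as [roll, pitch, yaw] about the fixed x, y, z axes, in that order (R = Rz(yaw) Ry(pitch) Rx(roll)).
In Python, from station import env gives the robot as it stands.
- The arm moves only by the tool move_arm, never from a script. Its argument "steps" is one flat list of numbers, 5 for each row, row after row: the shift along the tool's x, y, z in cm, then the turn about the tool's x in rad, then the gripper's target within -1 to 1 (fully open at 1, half-way at 0, shut at -1). A call has 1 to 8 rows; each row shifts and turns the commanded pose from where the row before left it, along the tool's axes as they then stand; what a row does not reach is not made up. A row lasts 1/8 s, in which the tool goes at most 62.5 mm and 10.7 degrees, less where a joint would pass 70% of its speed; a pose out of reach is approached as far as the arm can. A call with a gripper value outside its range is refused whole. The fingers move at their own pace and stop on an object; "squeeze" is the grip in N (left out, the last holds). Time passes only in rows, so rows that do not move let the fingers close. It gives the time, the measured TCP pose, the force and the opening at its end, in the units of the state.
- env.observe(): the state, without advancing time (a new reading comes with each control period).
- env.grab_frame(name): name is "scene" or "side" or "wrist"; returns the picture (384x512x3 uint8, red, green, blue); there is no depth.
- env.camera_model(name): a dict with "fx", "fy", "cx", "cy" (pixels), "R" (3x3) and "t" (3): a world point X has camera coordinates R X + t; the wrist camera has in their place "tool_from_camera" (4x4, takes a point from camera to tool coordinates, whose origin is the TCP and whose axes are the tool frame's). Camera axes: x right, y down, z forward; pixel columns grow to the right and rows downward; lengths in m; the calibration is good to about 2 mm. The wrist camera is an equidistant fisheye: a pixel r from the principal point sees the ray r / f radians off the axis. A picture is of the moment at which its call begins: read the wrist's pose just before it. camera_model takes no time and is no camera call.
- env.close_job(): hands the job in, once; it reports no verdict.
The state is a dict: "t": time; "joints": joint angles; "qvel": joint speeds; "joint_torque": joint torques, N m; "tcp_pos": TCP position; "eef_rot": TCP orientation; "force": force on the tool from outside, world axes, zero at the start; "ft_torque": the same for the moment, N m; "grip_width": finger opening in m.
Only numpy, scipy, OpenCV 4.12 (cv2) and the standard library are available. Lean on these libraries where they do the work, as an engineer would, in place of code of your own. Each camera call takes 0.05 s, during which the arm holds its last target. There are 200 camera calls.

## Task

Close up the two diving second stages that lie open, face up. In the large one lay the large diaphragm, then the tall steel retaining ring on top of it, then set the large purge cover into the ring; in the small one lay the small diaphragm and then the small purge cover over it. Every part must end level and fully home, right way up as it lies now, and leave the blue knob and the white spacer tube where they are.

Things in the scene. Friction and masses are not known exactly. Their poses are not given: they have to be found in the camera images.
- case_large: Large titanium second stage, fixed on its back on a rubber puck, open front up; rim 100 mm across, 46 mm high; fittings and tee reach 60 mm from the axis, below the rim. Origin: on its axis at bench level, z up, tee towards -x. Bore 86 mm across, flared at 45 degrees to 94 in its top 4 mm; flat ledge for the diaphragm 37 mm above the origin (inner edge 62 mm), hollow below.
- case_small: Small titanium second stage, fixed in the same way, open front up; rim 76 mm across, 40 mm high; fittings and tee reach 48 mm from the axis, below the rim. Origin: on its axis at bench level, z up, tee towards -x. Bore 62 mm across, flared at 45 degrees to 70 in its top 4 mm; flat ledge for the diaphragm 31 mm above the origin (inner edge 38 mm), hollow below.
- diaphragm_large: Large diaphragm: stiff grey disc 76 mm across, 3 mm thick, round white centre boss 18 mm across, its top 11 mm above the underside (8 mm of boss to grip). Lies boss up. Origin: centre of the underside, z up. Rests on the ledge of the large case with 5 mm play all round. About 30 g.
- diaphragm_small: Small diaphragm: stiff grey disc 52 mm across, 3 mm thick, round white centre boss 16 mm across, its top 10 mm above the underside (7 mm of boss to grip). Lies boss up. Origin: centre of the underside, z up. Rests on the ledge of the small case with 5 mm play all round. About 18 g.
- ring: Steel retaining ring, 76 mm outside, 56 mm inside (wall 10 mm), 16 mm tall, same both ways up. Origin: centre of the underside, z up. Seated on the large diaphragm's rim (5 mm play in the case) its top is 10 mm above the case rim and 8 mm above the boss. Pinch the wall at one side near the top: fingers under 6 mm above its underside would meet the case rim when it is set down. About 70 g.
- cover_large: Large purge cover: black plastic, 80 mm across. Origin: centre of its underside, z up, which is a spigot 46 mm across and 4 mm deep that enters the ring (5 mm play); the flange above it, 3 mm thick, rests on the ring's top. A low cone rises to 11 mm and carries the round purge button, 28 mm across, from 11 to 20 mm above the origin: grip it there. About 60 g.
- cover_small: Small purge cover: black plastic, 62 mm across. Origin: centre of its underside, z up. A hollow skirt, 52 mm outside, 40 inside, 10 mm deep, stands on the small diaphragm's rim in the small case (5 mm play); its plate stays 4 mm above the case rim. The round purge button, 22 mm across, runs from 15 to 23 mm above the origin: grip it there. About 35 g.
- knob: Blue anodized cracking-effort knob, loose, not to be moved; 28 mm across, 20 mm tall. Origin: centre of the underside.
- spacer: White plastic spacer tube standing on end, loose, not to be moved; 24 mm across, 40 mm tall. Origin: centre of the underside.
There are look-alikes about, which are no part of the job. What is shaped like the cover_small but pink or purple is not meant.

How it is judged:
By the outcome, as a careful person would: the job done as asked, in the order asked, and still so for the second after the job is handed in, with the robot touching nothing.
It also fails if it takes over 120 s, if anything falls off the work surface, if the arm or the gripper's body presses on something with over 40 N, if the wrist force passes 120 N, or if a joint passes its speed limit or range.

## Working session

There is one attempt and no reset: what is moved stays moved. The work goes in short steps, Python scripts to look and compute and a tool call to move; the robot and the scene stay as the last step left them, time stands still between calls to the robot, and variables do not carry over. Pictures are saved under pics/ and viewed, about 12 in all and at most 16, crops included, and the job is handed in when it is done.

Besides the shell and the picture viewer there is one more tool, called after "Emit:" by a JSON object that holds its "api" and its "payload", one argument or row to a line. move_arm: Moves the arm, as the interface text tells. Its arguments: {"type":"object","properties":{"steps":{"type":"array","items":{"type":"number"}},"squeeze":{"type":"number"}},"required":["steps"]}

```bash
mkdir -p pics; ls; python3 - <<'E'
from station import env
import cv2
print(env.tip_extent, env.observe())
for n in ("scene","side","wrist"):
    im=env.grab_frame(n); cv2.imwrite(f"pics/a_{n}.png",im[:,:,::-1]); print(n,env.camera_model(n))
a=[cv2.imread(f"pics/a_{n}.png") for n in ("scene","side")]
E
```

```text
pics
0.008 {'t': 0.0, 'joints': array([-1.42246089e+00,  2.07435961e-01,  1.54295758e+00, -2.97085973e-05,
        1.39346096e+00, -1.50486053e-01]), 'qvel': array([-2.11715775e-04, -1.70748942e-03,  6.71367258e-04, -1.96859590e-03,
        8.66551429e-05,  1.07727169e-03]), 'joint_torque': array([ 1.45996601e-04, -3.70883417e+01, -2.81413776e+01,  6.98670326e-02,
        3.62377823e-02, -1.85745757e-04]), 'tcp_pos': array([ 0.16914643, -0.54873522,  0.21228   ]), 'eef_rot': array([3.00402927, 1.56853429, 1.73205971]), 'force': array([-0.09372513,  0.78563346, -0.20744726]), 'ft_torque': array([ 0.02130792, -0.0361414 , -0.02663018]), 'grip_width': 0.09442022027866667}
scene {'fx': 348.067249041776, 'fy': 348.067249041776, 'cx': 257.5021756246543, 'cy': 188.5145596924478, 'R': array([[-0.42754136,  0.9039704 , -0.00677536],
       [ 0.59852295,  0.27744431, -0.7515284 ],
       [-0.67747964, -0.32536468, -0.65966595]]), 't': array([ 0.22261225, -0.25792519,  1.21284931])}
side {'fx': 402.0952372041304, 'fy': 402.0952372041304, 'cx': 251.83886790548715, 'cy': 194.99966942346393, 'R': array([[ 0.98054502, -0.19609094,  0.00893345],
       [-0.08538078, -0.46703876, -0.88010506],
       [ 0.17675289,  0.86221989, -0.47469493]]), 't': array([-0.48352372,  0.09604482,  0.79434835])}
wrist {'fx': 297.3186396354542, 'fy': 297.3186396354542, 'cx': 257.7938317135927, 'cy': 189.75383108447807, 'tool_from_camera': array([[-7.25553401e-05, -2.44608964e-01,  9.69621807e-01,
        -1.72041447e-01],
       [-1.96746155e-04, -9.69621788e-01, -2.44608974e-01,
         7.04983211e-02],
       [ 9.99999978e-01, -2.08517050e-04,  2.22253653e-05,
        -2.42457318e-04],
       [ 0.00000000e+00,  0.00000000e+00,  0.00000000e+00,
         1.00000000e+00]])}
```

View pics/a_scene.png

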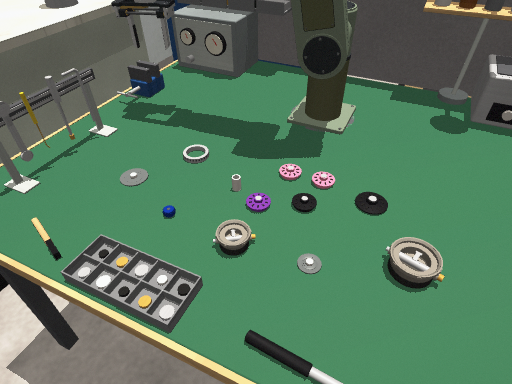

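View pics/a_side.png

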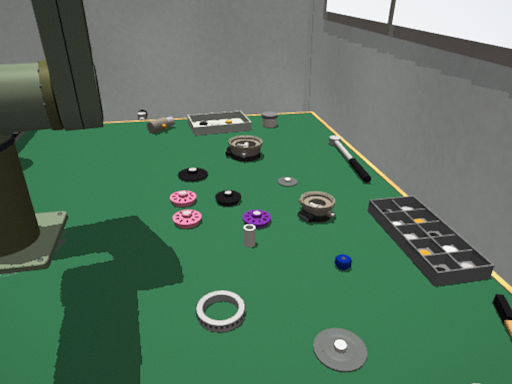

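View pics/a_wrist.png

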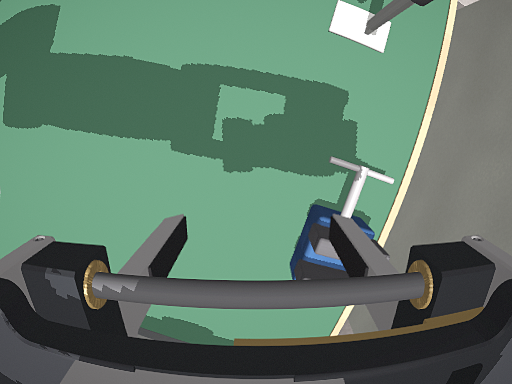

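The scene and side views show every part. In the scene picture: large diaphragm boss (134,176), ring (196,153), knob (169,211), spacer (236,183), small black cover (304,201), large cover (371,202), small case (234,236), small diaphragm (309,263), large case (415,261). The wrist view shows only bare bench, as the camera is high and off to one side.

```bash
cat > h.py <<'E'
from station import env
import numpy as np, cv2
from scipy.spatial.transform import Rotation as Ro
def ray(n,u,v,pose=None):
    m=env.camera_model(n); x=(u-m["cx"])/m["fx"]; y=(v-m["cy"])/m["fy"]
    if n!="wrist":
        R,t=m["R"],m["t"]; return -R.T@t, R.T@np.array([x,y,1.])
    r=np.hypot(x,y); s=np.sin(r)/r if r>1e-9 else 1.
    T=m["tool_from_camera"]; Rt=Ro.from_euler("xyz",pose[1]).as_matrix()
    return pose[0]+Rt@T[:3,3], Rt@T[:3,:3]@np.array([x*s,y*s,np.cos(r)])
def onz(n,u,v,z,pose=None):
    o,d=ray(n,u,v,pose); return o+d*(z-o[2])/d[2]
def proj(X,pose):
    "world point -> wrist pixel"
    m=env.camera_model("wrist"); T=m["tool_from_camera"]; Rt=Ro.from_euler("xyz",pose[1]).as_matrix()
    c=T[:3,:3].T@(Rt.T@(np.array(X)-pose[0])-T[:3,3]); h=np.hypot(c[0],c[1]); r=np.arctan2(h,c[2])
    return m["cx"]+m["fx"]*r*c[0]/h, m["cy"]+m["fy"]*r*c[1]/h
def shot(name):
    s=env.observe(); pose=(s["tcp_pos"],s["eef_rot"]); im=env.grab_frame("wrist")[:,:,::-1].copy()
    cv2.imwrite(f"pics/{name}.png",im); np.save(f"pics/{name}.npy",np.array(pose)); return im,pose
def go(x,y,yaw=None):
    "shift in tool axes (cm) from measured TCP to (x,y); yaw = world angle of jaw-opening axis"
    s=env.observe(); R=Ro.from_euler("xyz",s["eef_rot"]).as_matrix(); d=R.T@np.array([x-s["tcp_pos"][0],y-s["tcp_pos"][1],0])*100
    print("tcp",s["tcp_pos"].round(4),"tilt x",R[:,0].round(3),"jaw axis deg",np.degrees(np.arctan2(R[1,2],R[0,2])).round(1),"tool shift cm",d.round(2),"w",s["grip_width"])
E
python3 - <<'E'
from h import *
o=dict(dl=((134,175),(341,345),.011),ring=((196,152.5),(221,307),.016),knob=((169,210),(343,260),.012),spacer=((236.5,177),(249.5,228),.04),cs=((304.5,200),(228,194),.02),cl=((371.5,202),(193,173),.01),small=((234,232),(317,201),.04),ds=((309.5,262),(288,181),.008),large=((415,255),(245,144),.046),purple=((258,199),(257,215),.02),pink1=((290,170),(187,216),.02),pink2=((323,178),(183,198),.02))
for k,(a,b,z) in o.items():
    A=onz("scene",*a,z);B=onz("side",*b,z); print(k,A.round(3),B.round(3),"r",np.hypot(*A[:2]).round(3))
env_s=env.observe();print(Ro.from_euler("xyz",env_s["eef_rot"]).as_matrix().round(3))
E
```

```text
dl [ 0.55  -0.359  0.011] [ 0.548 -0.369  0.011] r 0.657
ring [ 0.395 -0.259  0.016] [ 0.39  -0.268  0.016] r 0.472
knob [ 0.621 -0.19   0.012] [ 0.626 -0.187  0.012] r 0.65
spacer [ 0.47  -0.083  0.04 ] [ 0.47  -0.092  0.04 ] r 0.478
cs [0.458 0.098 0.02 ] [0.454 0.09  0.02 ] r 0.468
cl [0.384 0.249 0.01 ] [0.382 0.242 0.01 ] r 0.458
small [ 0.639 -0.     0.04 ] [ 0.635 -0.014  0.04 ] r 0.639
ds [0.621 0.169 0.008] [0.619 0.154 0.008] r 0.644
large [0.544 0.36  0.046] [0.539 0.334 0.046] r 0.652
purple [ 0.503 -0.007  0.02 ] [ 0.501 -0.015  0.02 ] r 0.503
pink1 [0.361 0.023 0.02 ] [0.354 0.008 0.02 ] r 0.362
pink2 [0.357 0.114 0.02 ] [0.35  0.089 0.02 ] r 0.374
[[-0.     0.956  0.294]
 [ 0.002  0.294 -0.956]
 [-1.     0.    -0.002]]
```

```bash
python3 - <<'E'
from h import *
for p in [(103,130),(22,185),(92,72),(140,78),(145,95)]: print(p,onz("scene",*p,0).round(3),onz("scene",*p,.15).round(3))
s=env.observe();print(onz("wrist",360,25,0,(s["tcp_pos"],s["eef_rot"])).round(3))
go(.395,-.262);go(.55,-.364)
E
```

```text
(103, 130) [ 0.397 -0.621  0.   ] [ 0.563 -0.403  0.15 ]
(22, 185) [ 0.701 -0.617  0.   ] [ 0.793 -0.399  0.15 ]
(92, 72) [ 0.059 -1.008  0.   ] [ 0.309 -0.694  0.15 ]
(140, 78) [ 0.022 -0.778  0.   ] [ 0.281 -0.521  0.15 ]
(145, 95) [ 0.137 -0.658 -0.   ] [ 0.368 -0.43   0.15 ]
[ 0.402 -0.62   0.   ]
tcp [ 0.1692 -0.5489  0.2126] tilt x [-0.     0.002 -1.   ] jaw axis deg -72.9 tool shift cm [  0.04  30.03 -20.77] w 0.09413049394241955
tcp [ 0.1692 -0.5489  0.2126] tilt x [-0.     0.002 -1.   ] jaw axis deg -72.9 tool shift cm [ 2.000e-02  4.184e+01 -6.460e+00] w 0.09413049394241955
```

Emit:
{"api": "move_arm", "payload": {
  "steps": [0, 3.75, -2.6, 0, 0.2, 0, 3.75, -2.6, 0, 0.2, 0, 3.75, -2.6, 0, 0.2, 0, 3.75, -2.6, 0, 0.2, 0, 3.75, -2.6, 0, 0.2, 0, 3.75, -2.6, 0, 0.2, 0, 3.75, -2.6, 0, 0.2, 0, 3.75, -2.6, 0, 0.2]
}}

```text
t: 1.15
tcp_pos: [0.3953, -0.261, 0.2133]
eef_rot: [-2.804, 1.571, 2.207]
force: [0.9, 0.2, 0.2]
grip_width: 0.0565
```

```bash
python3 - <<'E'
from h import *
im,p=shot("w_ring"); print(proj((.395,-.262,.016),p),proj((.55,-.364,.011),p)); go(.55,-.364)
E
```

```text
(np.float64(258.6678277996138), np.float64(172.81833597308662)) (np.float64(368.78290299424935), np.float64(84.1378347315823))
tcp [ 0.3979 -0.2568  0.2132] tilt x [ 0.002  0.004 -1.   ] jaw axis deg -72.7 tool shift cm [-1.000e-02  1.133e+01  1.476e+01] w 0.05665306949194983
```

View pics/w_ring.png

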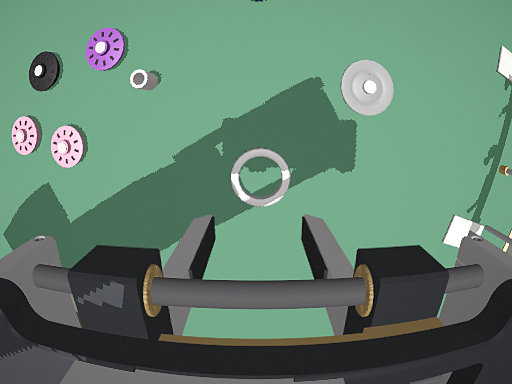

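The wrist view shows the ring centred at (260,177) and the large diaphragm's boss at (370,87), each within about 5 px of where I predicted. I'll go over the diaphragm.

Emit:
{"api": "move_arm", "payload": {
  "steps": [2, 3.7, 4.9, 0, 0.0, 2, 3.7, 4.9, 0, 0, 2, 3.7, 4.9, 0, 0, 0, 0, 0, 0, 0, 0, 0, 0, 0, 0]
}}

```text
t: 1.82
tcp_pos: [0.5385, -0.3663, 0.1546]
eef_rot: [-2.581, 1.568, 2.43]
force: [0.1, -0.2, -0.1]
grip_width: 0.047
```

```bash
cat >> h.py <<'E'
def blob(im,pred,R,lo,hi,z,pose,show=True):
    "centre of largest HSV-masked contour near predicted pixel, cast to plane z; returns world point"
    m=cv2.inRange(cv2.cvtColor(im,cv2.COLOR_BGR2HSV),np.array(lo),np.array(hi))
    k=np.zeros_like(m); cv2.circle(k,(int(pred[0]),int(pred[1])),R,255,-1); m&=k
    c=max(cv2.findContours(m,cv2.RETR_EXTERNAL,cv2.CHAIN_APPROX_NONE)[0],key=cv2.contourArea)
    h=cv2.convexHull(c)[:,0,:]
    P=np.array([onz("wrist",u,v,z,pose)[:2] for u,v in h.astype(float)]).astype(np.float32)
    (cx,cy),r=cv2.minEnclosingCircle(P); e=cv2.fitEllipse(P*1000)
    print("circle",round(cx,4),round(cy,4),"r mm",round(r*1000,1),"ellipse mm",np.round(e[0],1),np.round(e[1],1)); return np.array(e[0])/1000
E
python3 - <<'E'
from h import *
im,p=shot("w_ring2") if 0 else shot("w_dl"); q=proj((.55,-.364,.011),p); print(q)
hsv=cv2.cvtColor(im,cv2.COLOR_BGR2HSV)
c=blob(im,q,75,(0,0,60),(180,60,255),.003,p)
b=blob(im,q,30,(0,0,215),(180,40,255),.011,p)
go(*b)
E
```

```text
(np.float64(259.3743448144423), np.float64(170.90994288435536))
circle 0.5471 -0.3661 r mm 38.6 ellipse mm [ 547.2 -366. ] [76.4 76.6]
circle 0.5373 -0.3681 r mm 29.0 ellipse mm [ 534.7 -368.7] [31.8 55.3]
tcp [ 0.5387 -0.3664  0.1562] tilt x [ 0. -0. -1.] jaw axis deg -72.9 tool shift cm [-0.   -0.45  0.09] w 0.04732528403138432
```

View pics/w_dl.png

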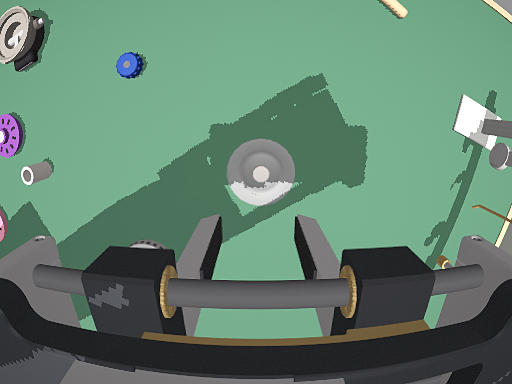

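The disc measures 76.5 mm across (expected 76) with its centre at (0.5472,-0.366). I'll go down and grip the boss.

Emit:
{"api": "move_arm", "payload": {
  "steps": [5, 0.82, 0.21, 0, 0, 5, 0, 0, 0, 0, 2.4, 0, 0, 0, 0, 1.9, 0, 0, 0, 0, 0, 0, 0, 0, 0, 0, 0, 0, 0, -1, 0, 0, 0, 0, -1, 0, 0, 0, 0, -1],
  "squeeze": 15
}}

```text
t: 2.88
tcp_pos: [0.5482, -0.3668, 0.0134]
eef_rot: [0.562, 1.569, -0.71]
force: [0.2, -0.4, -0.8]
grip_width: 0.0203
```

Emit:
{"api": "move_arm", "payload": {
  "steps": [0, 0, 0, 0, -1, -1, 0, 0, 0, -1, -4, 0, 0, 0, -1, -6, 0, 0, 0, -1, -6, 0, 0, 0, -1]
}}

```text
t: 3.5
tcp_pos: [0.5474, -0.3661, 0.1841]
eef_rot: [-2.628, 1.57, 2.383]
force: [0.3, -0.9, 0.0]
grip_width: 0.0166
```

```bash
python3 - <<'E'
from h import *
go(.465,.325)
E
```

```text
tcp [ 0.5474 -0.3661  0.1841] tilt x [-0.001  0.001 -1.   ] jaw axis deg -72.9 tool shift cm [ 4.000e-02  1.247e+01 -6.847e+01] w 0.016564772012553797
```

Emit:
{"api": "move_arm", "payload": {
  "steps": [0, 1.04, -5.7, 0, -1, 0, 1.04, -5.7, 0, -1, 0, 1.04, -5.7, 0, -1, 0, 1.04, -5.7, 0, -1, 0, 1.04, -5.7, 0, -1, 0, 1.04, -5.7, 0, -1, 0, 1.04, -5.7, 0, -1, 0, 1.04, -5.7, 0, -1]
}}

```text
t: 4.5
tcp_pos: [0.4926, 0.0957, 0.1831]
eef_rot: [1.334, 1.57, 0.061]
force: [1.5, 0.8, -0.7]
grip_width: 0.0168
```

Emit:
{"api": "move_arm", "payload": {
  "steps": [0, 1.04, -5.7, 0, -1, 0, 1.04, -5.7, 0, -1, 0, 1.04, -5.7, 0, -1, 0, 1.04, -5.7, 0, -1, 0, 0, 0, 0, -1, 0, 0, 0, 0, -1]
}}

```text
t: 5.25
tcp_pos: [0.4655, 0.3236, 0.1824]
eef_rot: [-0.378, 1.57, -1.65]
force: [-0.1, -0.8, -0.8]
grip_width: 0.0168
```

```bash
python3 - <<'E'
from h import *
im,p=shot("w_case"); q=proj((.542,.347,.046),p); print(q); go(.542,.347)
E
```

```text
(np.float64(258.13579900644083), np.float64(107.08049175843784))
tcp [0.4657 0.323  0.1824] tilt x [-0.    -0.001 -1.   ] jaw axis deg -72.9 tool shift cm [-0.    8.   -0.05] w 0.01687194692805757
```

View pics/w_case.png

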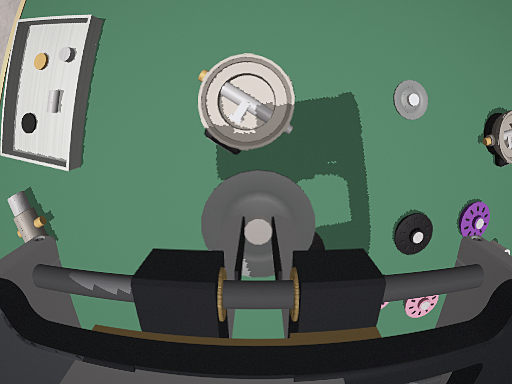

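The large case's rim is centred at about (247,100), the held diaphragm sits level at (258,231), and the small diaphragm is at (411,99) and the small cover at (414,232).

```bash
cat >> h.py <<'E'
def rim(im,pred,R,z,pose,k=31,out="m"):
    "non-green blob, opened to drop fittings, ellipse on plane z"
    hsv=cv2.cvtColor(im,cv2.COLOR_BGR2HSV); green=cv2.inRange(hsv,np.array((50,70,0)),np.array((95,255,255)))
    m=cv2.bitwise_not(green); c0=np.zeros_like(m); cv2.circle(c0,(int(pred[0]),int(pred[1])),R,255,-1); m&=c0
    m=cv2.morphologyEx(m,cv2.MORPH_CLOSE,np.ones((9,9))); m=cv2.morphologyEx(m,cv2.MORPH_OPEN,cv2.getStructuringElement(2,(k,k)))
    c=max(cv2.findContours(m,0,cv2.CHAIN_APPROX_NONE)[0],key=cv2.contourArea); c=cv2.convexHull(c)
    P=np.array([onz("wrist",u,v,z,pose)[:2]*1000 for u,v in c[:,0].astype(float)]).astype(np.float32)
    e=cv2.fitEllipse(P); print(np.round(e[0],1),np.round(e[1],1)); d=im.copy(); cv2.drawContours(d,[c],-1,(0,0,255),1); cv2.imwrite(f"pics/{out}.png",d); return np.array(e[0])/1000
E
python3 - <<'E'
from h import *
im=cv2.imread("pics/w_case.png"); p=np.load("pics/w_case.npy")
c=rim(im,(247,100),56,.046,p,65,"m1"); rim(im,(411,99),24,.003,p,21,"m2"); rim(im,(413,232),26,.012,p,21,"m3"); go(*c)
d=cv2.imread("pics/m1.png")[30:170,180:310]
# bright-beige inner check: flare/bore
hsv=cv2.cvtColor(im,cv2.COLOR_BGR2HSV)
cv2.imwrite("pics/m1c.png",cv2.resize(d,None,fx=4,fy=4))
E
```

```text
[543.6 361.6] [100.5 103.5]
[619.5 166.4] [51.1 53.1]
[453.6  95.1] [60.7 63.5]
tcp [0.4657 0.323  0.1824] tilt x [-0.    -0.001 -1.   ] jaw axis deg -72.9 tool shift cm [-0.    8.58 -1.4 ] w 0.01687194692805757
```

View pics/m1c.png

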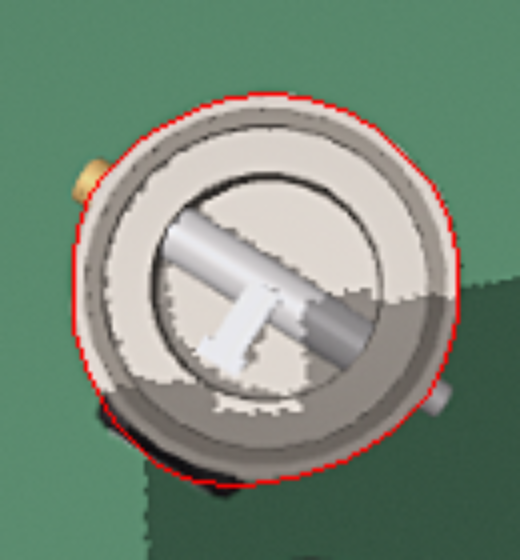

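```bash
python3 - <<'E'
from h import *
p=np.load("pics/w_case.npy")
print(onz("wrist",246.9,101.9,.046,p)); print(onz("wrist",246.9,101.7,.037,p)); 
# held disc: boss pixel vs TCP
print(onz("wrist",258.5,231,p[0][2]-.002,p)-p[0])
go(*onz("wrist",246.9,101.9,.046,p)[:2])
E
```

```text
[0.54378981 0.3595928  0.046     ]
[0.54431558 0.36008705 0.037     ]
[-0.00013065 -0.00025459 -0.002     ]
tcp [0.4657 0.323  0.1824] tilt x [-0.    -0.001 -1.   ] jaw axis deg -72.9 tool shift cm [-0.    8.54 -1.2 ] w 0.01687194692805757
```

Emit:
{"api": "move_arm", "payload": {
  "steps": [0, 4.27, -0.6, 0, -1, 0, 4.27, -0.6, 0, -1, 5, 0, 0, 0, -1, 5, 0, 0, 0, -1, 2.4, 0, 0, 0, -1, 0.4, 0, 0, 0, -1, 0.3, 0, 0, 0, -1, 0, 0, 0, 0, -1]
}}

```text
t: 6.3
tcp_pos: [0.5448, 0.3606, 0.053]
eef_rot: [1.686, 1.569, 0.414]
force: [-0.4, -0.4, -0.1]
grip_width: 0.017
```

```bash
python3 - <<'E'
from h import *
go(.544,.360); print(env.observe()["force"])
E
```

```text
tcp [0.5448 0.3606 0.053 ] tilt x [ 0.002  0.001 -1.   ] jaw axis deg -72.9 tool shift cm [-0.   -0.1   0.03] w 0.01700630352254626
[-0.35204356 -0.36631491 -0.07964997]
```

Emit:
{"api": "move_arm", "payload": {
  "steps": [0.2, -0.1, 0, 0, -1, 0, 0, 0, 0, -1, 0, 0, 0, 0, -0.4, 0, 0, 0, 0, -0.4, 0, 0, 0, 0, -0.4, -3, 0, 0, 0, -0.4, -5, 0, 0, 0, -0.4, -5, -4, 0, 0, -0.4]
}}

```text
t: 7.3
tcp_pos: [0.5069, 0.349, 0.1795]
eef_rot: [1.668, 1.569, 0.395]
force: [0.3, 0.5, 0.4]
grip_width: 0.0281
```

Emit:
{"api": "move_arm", "payload": {
  "steps": [0, -4, 0, 0, -0.2, 0, 0, 0, 0, -0.2]
}}

```text
t: 7.55
tcp_pos: [0.4648, 0.3366, 0.1784]
eef_rot: [-1.503, 1.57, -2.774]
force: [0.4, 0.0, -0.6]
grip_width: 0.0372
```

```bash
python3 - <<'E'
from h import *
im,p=shot("w_c2"); q=proj((.544,.360,.04),p); print(q)
x,y=int(q[0]),int(q[1]); cv2.imwrite("pics/w_c2c.png",cv2.resize(im[max(y-70,0):y+70,x-70:x+70],None,fx=4,fy=4)); go(.395,-.262)
m=np.load("pics/w_ring.npy"); rim(cv2.imread("pics/w_ring.png"),(260.5,177),36,.016,m,3,"m4")
E
```

```text
(np.float64(259.00204597156306), np.float64(104.5289153604849))
tcp [0.4664 0.337  0.1783] tilt x [ 0.  0. -1.] jaw axis deg -72.8 tool shift cm [ -0.   -24.49  55.13] w 0.03713034547750321
[ 389.7 -265.5] [76.6 77.9]
```

View pics/w_c2c.png

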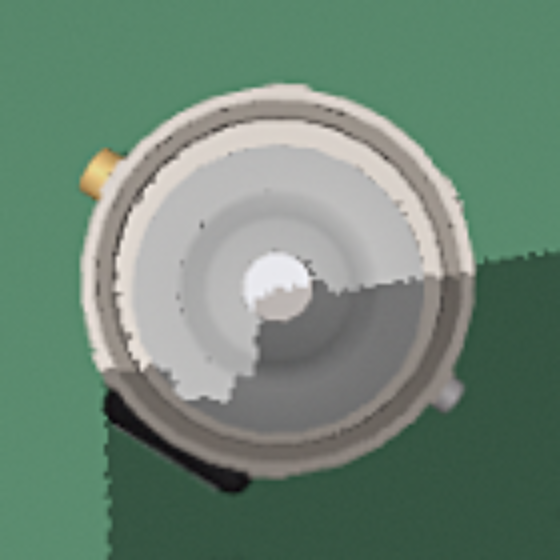

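The diaphragm lies flat and centred in the large bore, with an even ledge margin around it. Next is the ring.

Emit:
{"api": "move_arm", "payload": {
  "steps": [0, -2.5, 5.5, 0, -0.3, 0, -2.5, 5.5, 0, -0.3, 0, -2.5, 5.5, 0, -0.3, 0, -2.5, 5.5, 0, -0.3, 0, -2.5, 5.5, 0, -0.3, 0, -2.5, 5.5, 0, -0.3, 0, -2.5, 5.5, 0, -0.3, 0, -2.5, 5.5, 0, -0.3]
}}

```text
t: 8.6
tcp_pos: [0.4062, -0.1451, 0.1785]
eef_rot: [0.791, 1.569, -0.481]
force: [0.9, 0.9, 0.9]
grip_width: 0.0334
```

Emit:
{"api": "move_arm", "payload": {
  "steps": [0, -2.5, 5.5, 0, -0.3, 0, -2.5, 5.5, 0, -0.3, 0, 0, 0, 0, -0.3, 0, 0, 0, 0, -0.3]
}}

```text
t: 9.1
tcp_pos: [0.3904, -0.2624, 0.1777]
eef_rot: [-2.989, 1.569, 2.021]
force: [-0.2, 0.8, 0.8]
grip_width: 0.0331
```

```bash
python3 - <<'E'
from h import *
im,p=shot("w_r2"); q=proj((.39,-.266,.012),p); print(q)
c=rim(im,q,48,.016,p,3,"m5"); z=Ro.from_euler("xyz",p[1]).as_matrix()[:2,2]; go(*(c-.033*z))
E
```

```text
(np.float64(261.05547586171764), np.float64(178.61233866949073))
[ 389.7 -265.6] [76.6 77.8]
tcp [ 0.3904 -0.2616  0.1777] tilt x [-0.001  0.001 -1.   ] jaw axis deg -72.9 tool shift cm [ 0.   -0.18 -2.94] w 0.033044076843804636
```

View pics/m5.png

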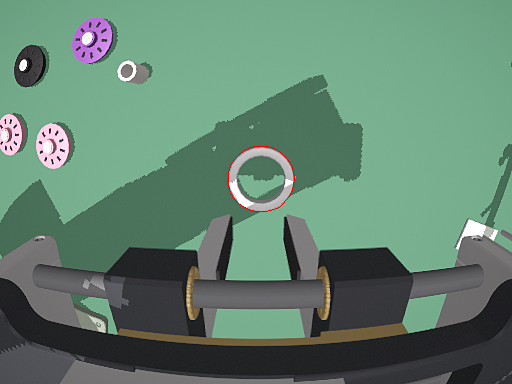

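The red ellipse fits the ring: 77 mm across, centre (0.3897,-0.2656). I'll pinch its wall on the tool's -z side.

Emit:
{"api": "move_arm", "payload": {
  "steps": [4, -0.18, -2.94, 0, -0.3, 5, 0, 0, 0, -0.3, 4, 0, 0, 0, -0.3, 2, 0, 0, 0, -0.3, 1.1, 0, 0, 0, -0.3, 0, 0, 0, 0, -0.3, 0, 0, 0, 0, -1, 0, 0, 0, 0, -1],
  "squeeze": 35
}}

```text
t: 10.15
tcp_pos: [0.3807, -0.2352, 0.0182]
eef_rot: [0.536, 1.568, -0.735]
force: [-0.2, -0.2, -0.1]
grip_width: 0.0161
```

Emit:
{"api": "move_arm", "payload": {
  "steps": [0, 0, 0, 0, -1, 0, 0, 0, 0, -1, -1, 0, 0, 0, -1, -4, 0, 0, 0, -1, -6, 0, 0, 0, -1, -5, 0, 0, 0, -1, 0, 0, 0, 0, -1]
}}

```text
t: 11.02
tcp_pos: [0.3825, -0.2371, 0.1823]
eef_rot: [0.519, 1.56, -0.753]
force: [1.5, -0.7, -0.3]
grip_width: 0.0087
```

```bash
python3 - <<'E'
from h import *
im,p=shot("w_r3"); cv2.imwrite("pics/w_r3c.png",im[90:300]); go(.466,.337)
E
```

```text
tcp [ 0.3808 -0.2355  0.1793] tilt x [ 0.004 -0.003 -1.   ] jaw axis deg -72.9 tool shift cm [ -0.17  25.   -52.2 ] w 0.008241248965377665
```

View pics/w_r3c.png

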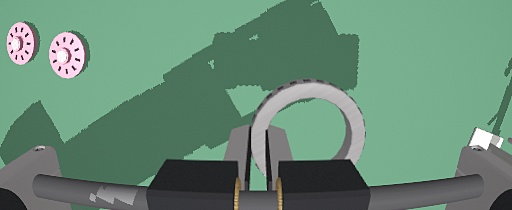

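```bash
python3 - <<'E'
from h import *
im=cv2.imread("pics/w_r3.png");p=np.load("pics/w_r3.npy")
big=cv2.resize(im[160:300,225:385],None,fx=5,fy=4.2857,interpolation=cv2.INTER_CUBIC)[:, :800]; cv2.imwrite("pics/w_r3d.png",big)
for uv in [(252,215),(366,220),(309,170),(309,174)]:
  for dz in(-.001,-.017): print(uv,dz,((onz("wrist",*uv,p[0][2]+dz,p)-p[0])*1000).round(1)@Ro.from_euler("xyz",p[1]).as_matrix()[:,[1,2]])
E
```

```text
(252, 215) -0.001 [10.78880778 -3.79943382]
(252, 215) -0.017 [ 5.3197211  -4.14542938]
(366, 220) -0.001 [ 6.31185079 70.15826032]
(366, 220) -0.017 [ 0.39894892 76.68605694]
(309, 170) -0.001 [38.96311406 30.41075291]
(309, 170) -0.017 [35.97042204 33.23422833]
(309, 174) -0.001 [36.4339907  30.46870885]
(309, 174) -0.017 [33.31628815 33.35830813]
```

View pics/w_r3d.png

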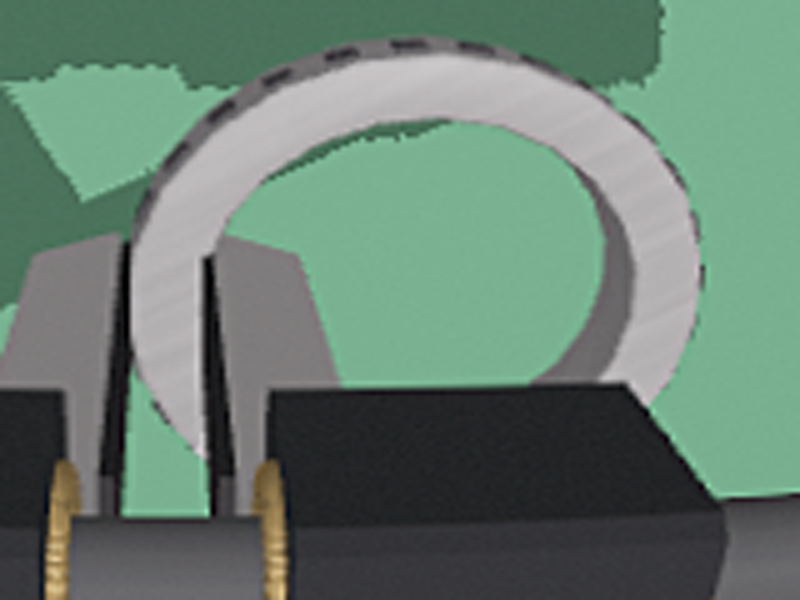

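The ring is held nearly level, its centre 33 mm off the TCP along tool z as intended (edges at -4 and +70 mm).

```bash
python3 - <<'E'
from h import *
go(.5343,.3915)
E
```

```text
tcp [ 0.3808 -0.2355  0.1793] tilt x [ 0.004 -0.003 -1.   ] jaw axis deg -72.9 tool shift cm [ -0.16  33.13 -55.4 ] w 0.008241248965377665
```

Emit:
{"api": "move_arm", "payload": {
  "steps": [0, 2.76, -4.6, 0, -1, 0, 2.76, -4.6, 0, -1, 0, 2.76, -4.6, 0, -1, 0, 2.76, -4.6, 0, -1, 0, 2.76, -4.6, 0, -1, 0, 2.76, -4.6, 0, -1, 0, 2.76, -4.6, 0, -1, 0, 2.76, -4.6, 0, -1]
}}

```text
t: 12.08
tcp_pos: [0.4808, 0.1835, 0.1745]
eef_rot: [-1.617, 1.566, -2.889]
force: [1.2, -0.1, -0.8]
grip_width: 0.009
```

Emit:
{"api": "move_arm", "payload": {
  "steps": [0, 2.76, -4.6, 0, -1, 0, 2.76, -4.6, 0, -1, 0, 2.76, -4.6, 0, -1, 0, 2.77, -4.8, 0, -1, 4, 0, 0, 0, -1, 4, 0, 0, 0, -1, 0, 0, 0, 0, -1, 0, 0, 0, 0, -1]
}}

```text
t: 13.08
tcp_pos: [0.5333, 0.3922, 0.097]
eef_rot: [-1.363, 1.57, -2.635]
force: [-0.4, -0.0, -0.1]
grip_width: 0.0087
```

```bash
python3 - <<'E'
from h import *
im,p=shot("w_r4"); go(.5343,.3915)
cv2.imwrite("pics/w_r4c.png",cv2.resize(im[130:330,200:420],None,fx=3,fy=3))
E
```

```text
tcp [0.5343 0.3927 0.0985] tilt x [ 0.002  0.001 -1.   ] jaw axis deg -72.9 tool shift cm [-0.   -0.04  0.11] w 0.008882030046640699
```

View pics/w_r4c.png

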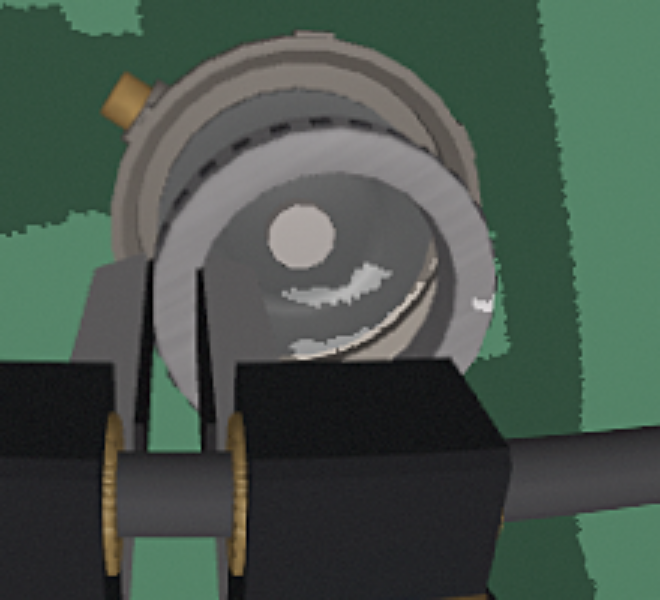

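Emit:
{"api": "move_arm", "payload": {
  "steps": [2, 0, 0.1, 0, -1, 1.2, 0, 0, 0, -1, 0.5, 0, 0, 0, -1, 0.2, 0, 0, 0, -1, 0, 0, 0, 0, -1]
}}

```text
t: 13.75
tcp_pos: [0.5341, 0.3917, 0.0585]
eef_rot: [1.783, 1.57, 0.511]
force: [-0.3, -0.6, -1.3]
grip_width: 0.0085
```

```bash
python3 - <<'E'
from h import *
go(.5343,.3915); print(env.observe()["force"])
E
```

```text
tcp [0.5341 0.3917 0.0585] tilt x [ 0.001  0.001 -1.   ] jaw axis deg -72.9 tool shift cm [0.   0.02 0.03] w 0.00847866124302781
[-0.32498012 -0.6453151  -1.28835845]
```

Emit:
{"api": "move_arm", "payload": {
  "steps": [0.1, 0, 0, 0, -0.55, 0, 0, 0, 0, -0.55, 0, 0, 0, 0, -0.55, -3, 0, 0, 0, -0.55, -5, 0, 0, 0, -0.5, -4, -4, 2, 0, -0.2, 0, -5, 2.4, 0, 0, 0, -4.8, 2.4, 0, 0]
}}

```text
t: 14.75
tcp_pos: [0.4213, 0.2852, 0.1783]
eef_rot: [1.636, 1.568, 0.364]
force: [0.4, 0.1, -0.4]
grip_width: 0.0463
```

Emit:
{"api": "move_arm", "payload": {
  "steps": [0, -4.9, 2.8, 0, 0, 0, 0, 0, 0, 0, 0, 0, 0, 0, 0]
}}

```text
t: 15.12
tcp_pos: [0.3843, 0.2451, 0.1781]
eef_rot: [1.726, 1.568, 0.454]
force: [-0.0, 0.6, 0.5]
grip_width: 0.0469
```

```bash
python3 - <<'E'
from h import *
im,p=shot("w_cl"); q=proj((.383,.245,.006),p); print(q,proj((.544,.36,.05),p))
c=rim(im,q,50,.007,p,21,"m6"); go(*c)
E
```

```text
(np.float64(257.84541287532574), np.float64(177.80105653858286)) (np.float64(197.04350150522743), np.float64(9.545916840903601))
[380.7 247.1] [79.1 79.4]
tcp [0.3848 0.2455 0.1782] tilt x [ 0.003  0.001 -1.   ] jaw axis deg -72.9 tool shift cm [-0.   -0.35 -0.27] w 0.046986122625314444
```

View pics/m6.png

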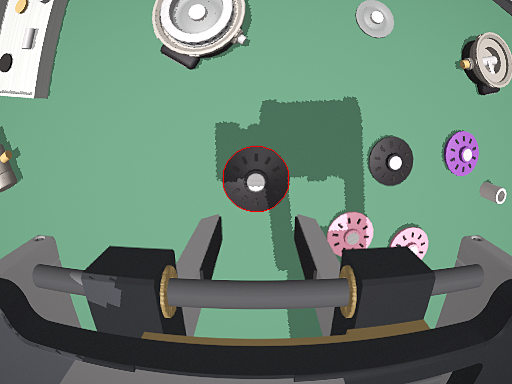

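The large cover is centred at (256,180) and measures 79 mm. The ring looks seated at the top of the view.

Emit:
{"api": "move_arm", "payload": {
  "steps": [5, -0.35, -0.27, 0, 0, 5, 0, 0, 0, 0, 3.3, 0, 0, 0, 0, 2.0, 0, 0, 0, 0, 0.5, 0, 0, 0, 0, 0, 0, 0, 0, -1, 0, 0, 0, 0, -1, 0, 0, 0, 0, -1],
  "squeeze": 25
}}

```text
t: 16.18
tcp_pos: [0.3804, 0.2468, 0.0202]
eef_rot: [1.677, 1.568, 0.405]
force: [0.7, 0.8, -0.7]
grip_width: 0.0265
```

Emit:
{"api": "move_arm", "payload": {
  "steps": [0, 0, 0, 0, -1, -1, 0, 0, 0, -1, -4, 0, 0, 0, -1, -6, 0, 0, 0, -1, -5, 0, 0, 0, -1, 0, 3.5, -2, 0, -1, 0, 3.5, -2, 0, -1, 0, 0, 0, 0, -1]
}}

```text
t: 17.18
tcp_pos: [0.4352, 0.3061, 0.1796]
eef_rot: [1.859, 1.57, 0.588]
force: [-0.3, 0.3, -0.8]
grip_width: 0.0269
```

```bash
python3 - <<'E'
from h import *
im,p=shot("w_cl2"); print(proj((.544,.36,.056),p)); go(.544,.36); cv2.imwrite("pics/w_cl2c.png",cv2.resize(im[0:300,130:380],None,fx=2,fy=2))
E
```

```text
(np.float64(238.3241544526214), np.float64(67.32523583211876))
tcp [0.4339 0.3051 0.179 ] tilt x [-0.001 -0.001 -1.   ] jaw axis deg -72.8 tool shift cm [-0.02 12.14 -2.  ] w 0.026692829611707828
```

View pics/w_cl2c.png

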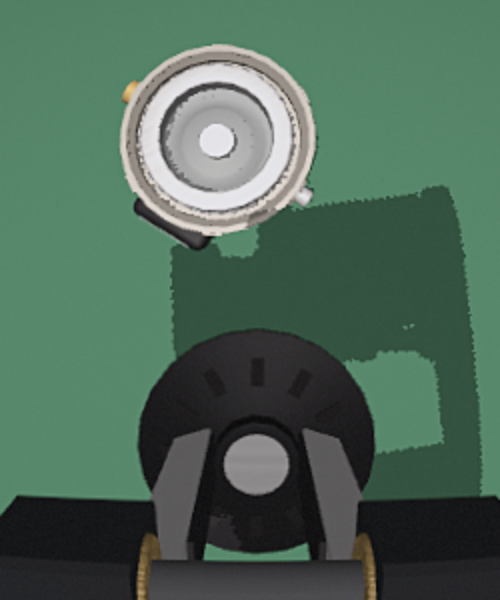

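The ring lies level in the case at (238,68), about 1 px from its target, and the cover is held level. I'll set the cover.

Emit:
{"api": "move_arm", "payload": {
  "steps": [0, 4, -0.7, 0, -1, 0, 4, -0.7, 0, -1, 0, 4.1, -0.6, 0, -1, 4, 0, 0, 0, -1, 4, 0, 0, 0, -1, 2, 0, 0, 0, -1, 0.5, 0, 0, 0, -1, 0, 0, 0, 0, -1]
}}

```text
t: 18.23
tcp_pos: [0.5445, 0.36, 0.0754]
eef_rot: [1.706, 1.569, 0.433]
force: [-0.7, 0.1, -0.4]
grip_width: 0.0265
```

```bash
python3 - <<'E'
from h import *
go(.5435,.36); print(env.observe()["force"])
E
```

```text
tcp [0.5445 0.36   0.0754] tilt x [ 0.002  0.001 -1.   ] jaw axis deg -72.9 tool shift cm [-0.   -0.1  -0.03] w 0.026505480644415134
[-0.67121916  0.06404079 -0.37443781]
```

Emit:
{"api": "move_arm", "payload": {
  "steps": [0.2, -0.1, 0, 0, -1, 0.1, 0, 0, 0, -1, 0, 0, 0, 0, -1, 0, 0, 0, 0, -1]
}}

```text
t: 18.73
tcp_pos: [0.5436, 0.3598, 0.0722]
eef_rot: [1.736, 1.569, 0.464]
force: [-0.3, -0.5, 3.1]
grip_width: 0.0267
```

Contact came at 3 N with z = 0.0722, the expected seated height of 0.072. I'll release and go on to the small diaphragm.

Emit:
{"api": "move_arm", "payload": {
  "steps": [0, 0, 0, 0, -0.1, 0, 0, 0, 0, -0.1, 0, 0, 0, 0, -0.1, -5, 0, 0, 0, -0.1, -5.6, 0, 0, 0, -0.1, 0, 0.4, 5.2, 0, -0.1, 0, 0.4, 5.2, 0, -0.1, 0, 0.4, 5.2, 0, -0.1]
}}

```text
t: 19.73
tcp_pos: [0.6007, 0.2127, 0.1773]
eef_rot: [1.519, 1.571, 0.248]
force: [0.1, 0.3, -0.1]
grip_width: 0.0425
```

Emit:
{"api": "move_arm", "payload": {
  "steps": [0, 0.4, 5.2, 0, -0.1, 0, 0, 0, 0, -0.1, 0, 0, 0, 0, -0.1]
}}

```text
t: 20.1
tcp_pos: [0.6192, 0.1657, 0.1769]
eef_rot: [-2.503, 1.57, 2.508]
force: [1.1, -0.3, 0.5]
grip_width: 0.0425
```

```bash
python3 - <<'E'
from h import *
im,p=shot("w_ds"); q=proj((.6195,.166,.003),p); print(q)
c=rim(im,q,34,.003,p,15,"m7"); go(*c)
q=proj((.544,.36,.06),p); print("cover at",q)
q2=proj((.637,-.006,.04),p); print("small case",q2); q3=proj((.4536,.095,.015),p); print("cs",q3)
E
```

```text
(np.float64(257.9428598276711), np.float64(175.64632521783906))
[619.3 166.6] [52.3 52.6]
tcp [0.619  0.1664 0.1769] tilt x [-0.001  0.001 -1.   ] jaw axis deg -72.8 tool shift cm [-0.    0.04 -0.01] w 0.04241587206755407
cover at (np.float64(78.48679211880577), np.float64(200.0562787264273))
small case (np.float64(400.71091886628517), np.float64(210.91658595328323))
cs (np.float64(271.9165281857308), np.float64(306.9158695051896))
```

Emit:
{"api": "move_arm", "payload": {
  "steps": [5, 0, 0, 0, -0.1, 5, 0, 0, 0, -0.1, 4, 0, 0, 0, -0.1, 2, 0, 0, 0, -0.1, 0.4, 0, 0, 0, -0.1, 0, 0, 0, 0, -1, 0, 0, 0, 0, -1, 0, 0, 0, 0, -1],
  "squeeze": 15
}}

```text
t: 21.15
tcp_pos: [0.6208, 0.1656, 0.0148]
eef_rot: [1.435, 1.568, 0.163]
force: [-0.2, 0.2, 0.8]
grip_width: 0.0154
```

Emit:
{"api": "move_arm", "payload": {
  "steps": [0, 0, 0, 0, -1, -1, 0, 0, 0, -1, -5, 0, 0, 0, -1, -5, 0, 0, 0, -1, -5, -3.8, 5, 0, -1, 0, -3.8, 5, 0, -1, 0, -3.8, 5, 0, -1, 0, 0, 2, 0, -1]
}}

```text
t: 22.15
tcp_pos: [0.5639, -0.0195, 0.1624]
eef_rot: [-1.602, 1.57, -2.877]
force: [-0.4, 1.0, -1.1]
grip_width: 0.0146
```

Emit:
{"api": "move_arm", "payload": {
  "steps": [0, 0, 0, 0, -1, 0, 0, 0, 0, -1]
}}

```text
t: 22.4
tcp_pos: [0.5661, -0.0158, 0.1621]
eef_rot: [2.75, 1.57, 1.479]
force: [-0.6, 0.3, 0.1]
grip_width: 0.0146
```

```bash
cat >> h.py <<'E'
def rimtop(im,pred,z,pose,r,out):
    "bright-circle Hough near pred: r expected radius in px"
    g=cv2.GaussianBlur(cv2.cvtColor(im,cv2.COLOR_BGR2GRAY),(3,3),0)
    x,y=int(pred[0]),int(pred[1]); s=int(r*1.6); y0=max(y-s,0); g=g[y0:y+s,x-s:x+s]
    c=cv2.HoughCircles(g,cv2.HOUGH_GRADIENT_ALT,1.,3,param1=150,param2=.6,minRadius=int(r*.4),maxRadius=int(r*1.15))
    for a in ([] if c is None else c.reshape(-1,c.shape[-1])[:6]): print("hough px",a[0]+x-s,a[1]+y0,"r",a[2],onz("wrist",a[0]+x-s,a[1]+y0,z,pose).round(4))
E
python3 - <<'E'
from h import *
im,p=shot("w_cs1"); q=proj((.637,-.006,.04),p); print(q); go(.637,-.006)
a=proj((.637+.038*.956,-.006+.038*.294,.04),p); r=np.hypot(a[0]-q[0],a[1]-q[1]); print("r px",r)
rim(im,q,int(r)+8,.04,p,int(r*1.35)|1,"m8"); rimtop(im,q,.038,p,r,"x")
rim(im,(258,232),36,p[0][2]-.0095,p,9,"m9")
d=cv2.imread("pics/m8.png"); x,y=int(q[0]),int(q[1]); y0=max(y-70,0); cv2.imwrite("pics/m8c.png",cv2.resize(d[y0:y0+210,x-70:x+70],None,fx=2.8,fy=2.8))
E
```

```text
(np.float64(269.95856744814637), np.float64(116.26326607550484))
tcp [ 0.566  -0.0155  0.162 ] tilt x [-0.     0.001 -1.   ] jaw axis deg -72.8 tool shift cm [-0.    7.06  1.2 ] w 0.014746785341203723
r px 38.17742764904633
[637.6  -4.5] [76.3 79.5]
hough px 269.0 113.0 r 37.012756 [ 0.6398 -0.0042  0.038 ]
hough px 276.0 130.0 r 22.749323 [ 0.6258 -0.0159  0.038 ]
hough px 282.0 125.0 r 34.689533 [ 0.6323 -0.0201  0.038 ]
hough px 271.0 134.0 r 22.64233 [ 0.6204 -0.0124  0.038 ]
hough px 276.0 130.0 r 34.731983 [ 0.6258 -0.0159  0.038 ]
hough px 269.0 113.0 r 29.96019 [ 0.6398 -0.0042  0.038 ]
[561.4 -17.1] [47.6 50.7]
```

View pics/m8c.png

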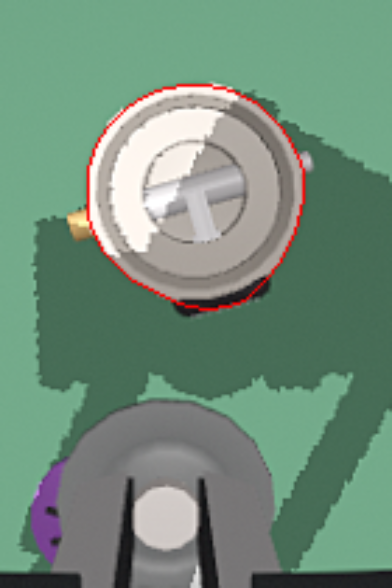

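The small case's rim is centred at about (269,114), i.e. (0.6388,-0.0045). The held diaphragm is centred on the jaws and level.

Emit:
{"api": "move_arm", "payload": {
  "steps": [0, 3.6, 0.55, 0, -1, 0, 3.68, 0.54, 0, -1, 4, 0, 0, 0, -1, 4, 0, 0, 0, -1, 3, 0, 0, 0, -1, 0.5, 0, 0, 0, -1, 0, 0, 0, 0, -1, 0, 0, 0, 0, -1]
}}

```text
t: 23.45
tcp_pos: [0.6399, -0.0057, 0.049]
eef_rot: [1.158, 1.568, -0.113]
force: [0.0, -1.0, -0.3]
grip_width: 0.0149
```

```bash
python3 - <<'E'
from h import *
go(.6388,-.0045); print(env.observe()["force"])
E
```

```text
tcp [ 0.6399 -0.0057  0.049 ] tilt x [ 0.003 -0.    -1.   ] jaw axis deg -72.8 tool shift cm [-0.   -0.07 -0.15] w 0.014858322201751204
[ 0.03485004 -1.02400842 -0.34975871]
```

Emit:
{"api": "move_arm", "payload": {
  "steps": [0.3, -0.07, -0.15, 0, -1, 0.1, 0, 0, 0, -1, 0, 0, 0, 0, -1, 0, 0, 0, 0, -1]
}}

```text
t: 23.95
tcp_pos: [0.6373, -0.0048, 0.0433]
eef_rot: [2.346, 1.571, 1.074]
force: [0.1, 0.5, 0.2]
grip_width: 0.0151
```

Emit:
{"api": "move_arm", "payload": {
  "steps": [0.1, 0, 0, 0, -1, 0, 0, 0, 0, -0.45, 0, 0, 0, 0, -0.45, 0, 0, 0, 0, -0.45, -3, 0, 0, 0, -0.45, -5, 0, 0, 0, -0.45, -5, -2, -2, 0, -0.2, 0, -4, -4, 0, -0.1]
}}

```text
t: 24.95
tcp_pos: [0.5665, 0.0344, 0.1776]
eef_rot: [1.225, 1.559, -0.048]
force: [0.2, 1.1, -0.0]
grip_width: 0.0412
```

Emit:
{"api": "move_arm", "payload": {
  "steps": [0, -4.3, -4.4, 0, -0.1, 0, -4.4, -4.5, 0, -0.1, 0, 0, 0, 0, -0.1, 0, 0, 0, 0, -0.1]
}}

```text
t: 25.45
tcp_pos: [0.454, 0.0943, 0.1725]
eef_rot: [1.266, 1.569, -0.005]
force: [0.4, 1.2, 0.4]
grip_width: 0.0422
```

```bash
python3 - <<'E'
from h import *
im,p=shot("w_cs2"); q=proj((.4536,.095,.012),p); print(q)
c=rim(im,q,44,.013,p,15,"m10"); go(*c)
print("purple/pink centres expected px",proj((.502,-.01,.015),p),proj((.357,.105,.015),p))
print("smallcase px",proj((.6388,-.0045,.034),p)); print(im[int(q[1])+15,int(q[0])+15])
E
```

```text
(np.float64(257.20264278522694), np.float64(178.73769027633392))
[453.6  95.4] [61.  61.5]
tcp [0.4548 0.0939 0.1727] tilt x [ 0.002 -0.    -1.   ] jaw axis deg -72.9 tool shift cm [-0.   -0.07 -0.17] w 0.04229105884890322
purple/pink centres expected px (np.float64(355.54804040763526), np.float64(166.808758373946)) (np.float64(226.28704859270385), np.float64(250.68673779738663))
smallcase px (np.float64(392.29349189538755), np.float64(53.879868062062116))
[65 65 69]
```

Emit:
{"api": "move_arm", "payload": {
  "steps": [5, -0.07, -0.17, 0, -0.1, 5, 0, 0, 0, -0.1, 3, 0, 0, 0, -0.1, 1.5, 0, 0, 0, -0.1, 0.4, 0, 0, 0, -0.1, 0, 0, 0, 0, -1, 0, 0, 0, 0, -1, 0, 0, 0, 0, -1],
  "squeeze": 20
}}

```text
t: 26.5
tcp_pos: [0.4535, 0.0956, 0.0243]
eef_rot: [1.244, 1.568, -0.028]
force: [0.4, -0.3, 2.8]
grip_width: 0.0205
```

Emit:
{"api": "move_arm", "payload": {
  "steps": [0, 0, 0, 0, -1, -1, 0, 0, 0, -1, -4, 0, 0, 0, -1, -5, 0, 0, 0, -1, -4, 2.2, 5, 0, -1, 0, 2.2, 5, 0, -1, 0, 2.2, 5.1, 0, -1, 0, 0, 0, 0, -1]
}}

```text
t: 27.5
tcp_pos: [0.5587, -0.029, 0.1604]
eef_rot: [0.672, 1.569, -0.604]
force: [-0.7, 0.5, -0.5]
grip_width: 0.0206
```

Emit:
{"api": "move_arm", "payload": {
  "steps": [0, 0, 0, 0, -1, 0, 0, 0, 0, -1]
}}

```text
t: 27.75
tcp_pos: [0.5558, -0.0249, 0.1598]
eef_rot: [-2.27, 1.569, 2.742]
force: [-0.9, -0.1, 0.1]
grip_width: 0.0205
```

```bash
python3 - <<'E'
from h import *
im,p=shot("w_cs3"); q=proj((.6388,-.0045,.034),p); print(q,proj((.6388,-.0045,.04),p)); go(.6388,-.0045)
rimtop(im,q,.037,p,38,"x"); x,y=map(int,q); y0=max(y-60,0)
hsv=cv2.cvtColor(im,cv2.COLOR_BGR2HSV); 
cv2.imwrite("pics/w_cs3c.png",cv2.resize(im[y0:y0+210,x-75:x+75],None,fx=2.8,fy=2.8))
E
```

```text
(np.float64(263.2248380996324), np.float64(101.34995762899811)) (np.float64(263.33174499687846), np.float64(101.05003796286258))
tcp [ 0.5559 -0.0249  0.1599] tilt x [-0.001  0.    -1.   ] jaw axis deg -72.8 tool shift cm [-0.01  8.52  0.5 ] w 0.02041813942565747
hough px 263.0 101.0 r 37.236984 [ 0.6389 -0.0042  0.037 ]
hough px 263.0 101.0 r 28.183756 [ 0.6389 -0.0042  0.037 ]
hough px 263.0 101.0 r 17.292774 [ 0.6389 -0.0042  0.037 ]
```

View pics/w_cs3c.png

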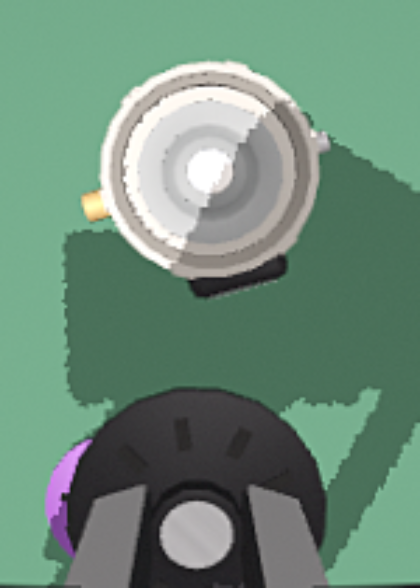

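The small diaphragm is seated and centred, with the case centre confirmed at (0.6389,-0.0042). The cover is held level.

Emit:
{"api": "move_arm", "payload": {
  "steps": [0, 4.2, 0.25, 0, -1, 0, 4.3, 0.25, 0, -1, 4, 0, 0, 0, -1, 4, 0, 0, 0, -1, 1.4, 0, 0, 0, -1, 0.4, 0, 0, 0, -1, 0, 0, 0, 0, -1, 0, 0, 0, 0, -1]
}}

```text
t: 28.8
tcp_pos: [0.6411, -0.0061, 0.0641]
eef_rot: [1.13, 1.567, -0.142]
force: [-0.7, -0.5, -0.4]
grip_width: 0.0207
```

```bash
python3 - <<'E'
from h import *
go(.6389,-.0042); print(env.observe()["force"])
E
```

```text
tcp [ 0.6411 -0.0061  0.0641] tilt x [ 0.004 -0.001 -1.   ] jaw axis deg -72.9 tool shift cm [-0.   -0.16 -0.24] w 0.020679808250425917
[-0.71179018 -0.46023945 -0.4145844 ]
```

Emit:
{"api": "move_arm", "payload": {
  "steps": [0.2, -0.1, -0.15, 0, -1, 0.2, 0, 0, 0, -1, 0, 0, 0, 0, -1, 0, 0, 0, 0, -1]
}}

```text
t: 29.3
tcp_pos: [0.6384, -0.0047, 0.0584]
eef_rot: [1.491, 1.57, 0.219]
force: [-0.8, -0.7, 2.0]
grip_width: 0.0205
```

Emit:
{"api": "move_arm", "payload": {
  "steps": [0.1, 0, 0, 0, -1, 0, 0, 0, 0, -1, 0, 0, 0, 0, -0.2, 0, 0, 0, 0, -0.2, 0, 0, 0, 0, -0.2, -5, 0, 0, 0, -0.2, -5, 0, 0, 0, -0.2, -5, -4, 0, 0, -0.2]
}}

```text
t: 30.3
tcp_pos: [0.602, -0.0161, 0.2071]
eef_rot: [1.239, 1.569, -0.032]
force: [0.4, -0.3, 1.0]
grip_width: 0.0375
```

Emit:
{"api": "move_arm", "payload": {
  "steps": [-5, -5, 0, 0, -0.2, 0, -5, 0, 0, -0.2, 0, -3, -3, 0, -0.2, 0, 0, 0, 0, -0.2, 0, 0, 0, 0, -0.2]
}}

```text
t: 30.92
tcp_pos: [0.474, -0.0243, 0.2502]
eef_rot: [0.925, 1.57, -0.347]
force: [0.4, -0.2, -0.2]
grip_width: 0.0377
```

```bash
python3 - <<'E'
from h import *
im,p=shot("w_fin")
a=proj((.6389,-.0042,.048),p); b=proj((.5438,.36,.06),p); print(a,b)
rim(im,a,26,.046,p,15,"f1")
sc=env.grab_frame("scene")[:,:,::-1]; sd=env.grab_frame("side")[:,:,::-1]
cv2.imwrite("pics/fin_scene.png",sc)
A=cv2.resize(sc[205:295,185:455],(800,267),interpolation=2); B=cv2.resize(sd[120:230,210:350],(424,333)); x,y=map(int,a)
C=cv2.resize(im[max(y-50,0):max(y-50,0)+100,x-56:x+56],(376,333)); cv2.imwrite("pics/fin.png",np.vstack([A,np.hstack([B,C])]))
print(env.observe()["t"],env.observe()["force"])
for n,f in(("scene",sc),("side",sd)):
    o=cv2.imread(f"pics/a_{n}.png").astype(int); 
    for k,(u,v) in dict(knob=dict(scene=(169,211),side=(343,261)),spacer=dict(scene=(236,183),side=(249,236))).items():
        u,v=(dict(knob=dict(scene=(169,211),side=(343,261)),spacer=dict(scene=(236,183),side=(249,236)))[k][n]); print(n,k,np.abs(o[v-14:v+14,u-12:u+12]-f[v-14:v+14,u-12:u+12]).mean().round(2))
E
```

```text
(np.float64(281.3595763812344), np.float64(44.335966717319394)) (np.float64(28.017359505171555), np.float64(60.87477363306897))
[640.4  -3.6] [65.4 69.9]
31.075 [-0.73535555 -0.19431296 -0.06585557]
scene knob 2.05
scene spacer 11.66
side knob 1.7
side spacer 13.31
```

The viewer's limit is reached, so I'll check by numbers. First I'll move the arm clear, because its shadow may be falling on the spacer.

Emit:
{"api": "move_arm", "payload": {
  "steps": [-3, -2, 5, 0, -0.2, -3, -2, 5, 0, -0.2, -2, -2, 5, 0, -0.2, 0, -2, 5, 0, -0.2, 0, 0, 5, 0, -0.2, 0, 0, 5, 0, -0.2, 0, 0, 0, 0, -0.2, 0, 0, 0, 0, -0.2]
}}

```text
t: 32.08
tcp_pos: [0.4854, -0.3343, 0.3292]
eef_rot: [-2.83, 1.569, 2.181]
force: [-0.2, 0.4, 0.2]
grip_width: 0.0376
```

```bash
cat > chk.py <<'E'
from h import *
def P(n,X):
    m=env.camera_model(n); c=m["R"]@np.array(X)+m["t"]; return m["fx"]*c[0]/c[2]+m["cx"],m["fy"]*c[1]/c[2]+m["cy"]
F={n:env.grab_frame(n)[:,:,::-1].copy() for n in("scene","side")}
print(env.observe()["tcp_pos"].round(3),env.observe()["t"])
def cen(im,u,v,w,lo,hi):
    m=cv2.inRange(cv2.cvtColor(im[v-w:v+w,u-w:u+w].copy(),cv2.COLOR_BGR2HSV),np.array(lo),np.array(hi)); k=cv2.moments(m,True)
    return (round(k["m10"]/max(k["m00"],1)+u-w,1),round(k["m01"]/max(k["m00"],1)+v-w,1),k["m00"])
for n,k,s in(("scene",(169,211),(236,183)),("side",(343,261),(249,236))):
    o=cv2.imread(f"pics/a_{n}.png")
    print(n,"knob",cen(o,*k,14,(105,120,0),(130,255,255)),cen(F[n],*k,14,(105,120,0),(130,255,255)))
    print(n,"spacer",cen(o,*s,16,(0,0,70),(180,50,255)),cen(F[n],*s,16,(0,0,70),(180,50,255)))
# dark covers: ellipse of black blob vs projection of a level seated flange
for nm,c,zt,r,w in(("large",(.5438,.36),.0575,.040,36),("small",(.6389,-.0042),.0465,.031,24)):
  for n in F:
    T=np.array([P(n,(c[0]+r*np.cos(a),c[1]+r*np.sin(a),zt)) for a in np.linspace(0,6.28,60)],np.float32)
    u,v=map(int,P(n,(*c,zt))); x0,y0=max(u-w,0),max(v-w,0); g=F[n][y0:v+w,x0:u+w]
    m=(g.max(2)<70).astype(np.uint8); m=cv2.morphologyEx(m,cv2.MORPH_OPEN,np.ones((3,3)))
    cs=cv2.findContours(m,0,cv2.CHAIN_APPROX_NONE)[0]; k=cv2.convexHull(max(cs,key=cv2.contourArea))[:,0]+[x0,y0]
    e=cv2.fitEllipse(k.astype(np.float32)); t=cv2.fitEllipse(T)
    f=lambda e:(np.round(e[0],1),np.round(e[1],1),round(e[2])) 
    print(nm,n,"seen",*f(e),"expected",*f(t))
E
python3 chk.py
```

```text
[ 0.485 -0.333  0.33 ] 32.175
scene knob (168.6, 211.0, 110.0) (168.6, 211.0, 110.0)
scene spacer (236.0, 182.3, 146.0) (236.0, 182.3, 146.0)
side knob (342.9, 261.7, 192.0) (342.9, 261.7, 192.0)
side spacer (249.0, 234.7, 252.0) (249.1, 234.7, 253.0)
large scene seen [416.9 252.7] [31.1 44.8] 113 expected [416.9 251.9] [29.  45.1] 114
large side seen [243.8 152.4] [18.3 36.5] 93 expected [244.8 137.2] [ 9.5 27.4] 90
small scene seen [232.4 230.7] [23.6 27.7] 83 expected [232.1 229.8] [21.4 28.9] 84
small side seen [313.7 214.7] [18.2 32.9] 99 expected [317.7 196.4] [13.3 28.7] 95
```

Knob and spacer have not moved, and both covers match the seated prediction in the scene view. In the side view the mask took in dark green bench, so I'll repeat that one with a saturation limit.

```bash
sed -i 's/m=(g.max(2)<70).astype(np.uint8); m=.*/m=((g.max(2)<60)\&(g.max(2).astype(int)-g.min(2)<14)).astype(np.uint8); yy=np.arange(y0,y0+m.shape[0]); m[yy>v+w*.28+3]=0 if n=="side" else m[yy>v+w*.28+3]; m=cv2.morphologyEx(m,cv2.MORPH_OPEN,np.ones((3,3)))/' chk.py
cat >> chk.py <<'E'
    if n=="side": print("bbox seen",k.min(0),k.max(0),"exp",T.min(0).round(1),T.max(0).round(1))
E
sed -i 's/^    if n=="side": print("bbox/    if n=="side": print("bbox/' chk.py; python3 chk.py | tail -6
```

```text
large scene seen [417.  252.6] [30.4 44.6] 113 expected [416.9 251.9] [29.  45.1] 114
large side seen [245.1 138.1] [10.6 27.2] 90 expected [244.8 137.2] [ 9.5 27.4] 90
bbox seen [233 134] [257 142] exp [231.1 132.4] [258.6 142. ]
small scene seen [232.3 230.7] [23.4 27.8] 83 expected [232.1 229.8] [21.4 28.9] 84
small side seen [317.5 198.2] [15.7 28.2] 95 expected [317.7 196.4] [13.3 28.7] 95
bbox seen [304 191] [331 205] exp [303.4 189.6] [331.9 203.1]
```

```bash
python3 -c "
from station import env
print(env.close_job())"
```

```text
the job is handed in; nothing more can be done
None
```

Both second stages are closed up, and I handed the job in after about 32 s of robot time. The large one got its diaphragm, ring and cover in that order; the small one got its diaphragm, then its cover.

- **Placement:** I saw both diaphragms and the ring lying level and centred before covering them. The covers met resistance of 2–3 N within half a millimetre of their expected seated heights.
- **Final check, covers:** In both fixed cameras the covers' outlines match a level, seated cover in position and angle. The small cover's outline is 1–2 px lower than predicted, which I put down to its flange edge and the shadow under it.
- **Final check, loose parts:** The knob and spacer are in the same place as at the start, to 0.1 px. An earlier comparison showed a change at the spacer; it went away once the arm was clear, so I took it for the arm's shadow or blocking.
- **Failed checks:** My first side-view measurement of the covers was wrong because it picked up dark bench, so I redid it with a tighter mask. My last picture was refused at the viewing limit, so the end state was checked by measurement only.

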